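# Load a crimp die through the sprung flap of the press's die lane

### The job

The press needs its next die: set the largest of the three crimp dies on the open apron of the die lane, right way up and pointing lengthwise into the lane, and with the wooden push stick push it gently through the sprung flap until it is fully home against the stop inside and holds the stop's switch pressed. The stop can stand anywhere in the last few centimetres of the lane and is only clamped: feel for it and do not ram it. Then draw the stick out so that the flap closes behind the die, lay the stick flat on the board clear of the lane, and leave the other two dies where they are.

Things in the scene. Friction and masses are not known exactly. Their poses are not given: they have to be found in the camera images.
- die_a: the crimp die to load, largest of three similar dies: brown base block 36 x 62 mm, 19 mm high, with a narrower steel block 22 x 40 mm, 15 mm high, centred on top (34 mm in all), 0.22 to 0.4 kg. Origin: centre of the underside; x across (36 mm), y lengthwise (62 mm), z up. Either end may go first. Grasp across x, on the steel block or the base.
- die_b: a smaller die, 32 x 54 mm, 30 mm high, black base block with a steel block on top; stays where it is. Origin: centre of the underside, y lengthwise.
- die_c: the smallest die, 34 x 48 mm, 26 mm high, brown base block with a steel block on top; stays where it is. Origin: centre of the underside, y lengthwise.
- push_stick: loose wooden push stick lying on the work board, 0.15 kg, most of it in the handle. Origin: under the centre of the handle block (50 mm long, 22 wide, 32 high; grasp it across its width); x along the bar to the tip at x = +150 mm, y across, z up. The bar in front of the handle is 18 mm wide, 20 mm high and flush with the underside.
- stick_tip (a point): centre of the rubber face at the tip of the push stick, 10 mm above its underside
- die_lane: the fixed grey die lane on the work board. Origin: on the board's top under the middle of the flap; local +x is the way in, z up. Base plate 6 mm thick, x = -140 to +172 mm, y = +-50 mm. At x = 0 stands a front plate 100 mm wide, 80 mm high over the board, with a mouth 40 mm wide and 57 mm high, shut by the flap. Die against lane (walls, flap, stop) bears at most 20 N.
- lane_apron (a point): on the plate's upper face (6 mm over the board), lane x = -85 mm: middle of the apron, the part of the lane open from above (x = -133 to 0). Two rails 10 mm high guide a die to the mouth: inner faces at y = +-34 mm at x = -130 mm, narrowing to +-19.5 mm at x = -18 mm.
- lane_mouth (a point): middle of the mouth's lower edge, under the flap, on the plate's upper face (6 mm over the board)
- lane_inside (a point): on the plate's upper face, lane x = +85 mm, inside the closed tunnel (40 mm wide, to x = 164 mm). At its far end, out of sight, is the adjustable stop; by its setting its face, a rubber buffer (4 N per mm, 5 mm of give), lies anywhere from x = 109 to 144 mm. Sliding the die takes 1 to 4 N, pushing it through the flap up to about 8 N in all.
- flap (a joint): angle (rad) of the sprung steel flap in the mouth: 0 = hanging shut, up to 1.6 swung inward; it cannot open outward. It hangs 49 mm down from a pin 58 mm over the board, with a smooth nylon lip; spring 0.06 N m/rad, preloaded and damped. It shuts only once the die's rear end is more than 40 mm past it and the stick is out; till then it drags on the bar with 1 to 3 N.
- seat_switch (a joint): travel (m) of the white spring plunger, 8 mm thick, in the middle of the stop's rubber face, 16 mm over the board: 0 = free, standing 5 mm out of the face; 0.005 = pressed flush, the die touches the rubber. It pushes back with under 0.4 N, less than the die's friction, so a die left home keeps it pressed.
- work_board: fixed plywood work board on the bench, 310 x 860 mm; its top face, on which dies, stick and lane stand, is 35 mm over the bench top (z = 0.035). Origin: centre of its underside
Not all that is in view belongs to the job. What is shaped like the die_a but purple is not meant.

How it is judged:
By the outcome, as a careful person would: the job done as asked, in the order asked, and still so for the second after the job is handed in, with the robot touching nothing.
It also fails if it takes over 61 s, if anything falls off the work surface, if the arm or the gripper's body presses on something with over 40 N, if the wrist force passes 120 N, or if a joint passes its speed limit or range.

### The arm

A 6-joint arm with a two-finger parallel gripper is mounted at the origin on a cart in front of the work surface, level with it; the furniture and walls round the work are solid. World frame = base frame: x ahead of the robot, y to its left, z up, the work surface at z = 0. Lengths are in mm, angles in rad, forces in N, time in s.
With the tool pointing down it reaches from about 275 to 975 mm from the base axis. Payload 8.4 kg.
Tool frame: the origin (TCP) lies at the very end of the fingers, on their centre line; the grasp point (between the pads) lies 19 mm behind it (r.grip_depth is the distance from the TCP to the grasp point, in mm); z points along the fingers, y is the line along which they close (so a half turn about z gives the same grasp; the last joint's range is limited). The gripper opens to 92 mm and grips with 3 to 60 N. Pads are 20 mm wide; open, the fingers measure 128 mm over their backs; the gripper's body (75 mm by 189 mm) begins 69 mm behind the grasp point.
Start: joints at [-1.239, 0.353, 1.633, -0, 1.155, -0.002], TCP at [204.771, -590.505, 214.583] pointing down, gripper open.
Joint ranges: [-2.63, 2.63], [-0.92, 2.1], [0.06, 2.66], [-1.3, 4.44], [0, 2.69], [-3.02, 3.02]. Speed limits (rad/s): [2.22, 2.22, 2.79, 3.14, 3.14, 3.14].

### API

Orientations are given as a unit quaternion [x, y, z, w].
In Python, from workcell import read_state, viewer, ticket, r gives the robot as it stands.
- The arm moves only by the shell command python3 -m jog 'ROWS' [FORCE]. ROWS is a JSON object whose key "motion" holds a list of rows, 1 to 12 of them, each of 7 numbers: dx, dy, dz in mm, then a rotation vector rx, ry, rz in rad, then the finger opening in mm; each row shifts and turns the commanded pose from where the row before left it, along the tool's axes as they then stand; what a row does not reach is not made up. A row lasts 1/12 s, in which the tool goes at most 41.7 mm and 0.125 rad, less where a joint would pass 70% of its speed; a pose out of reach is approached as far as the arm can. The fingers move at their own pace and stop on an object; FORCE is the grip in N (left out, the last holds). Time passes only in rows, so rows that do not move let the fingers close. It prints the time, the measured TCP pose, the force, the opening and the grip force at its end. Input that does not fit is refused with a message, and nothing moves.
- read_state(): the state, without advancing time (a new reading comes with each control period).
- viewer.grab_frame(name): name is "scene" or "top"; returns a dict with "color" (420x560x3 uint8, red, green, blue), "depth" (420x560 float32, mm along the optical axis (not along the pixel's ray), 0 where there is no reading), "fx", "fy", "cx", "cy" (pixels), "k1" (the pictures are not rectified: a ray, as slopes to the right and down, at radius r is drawn at 1 + k1 r^2 times it, then the intrinsics apply), "rvec" (rotation vector, rad) and "tvec" (3), from world to camera coordinates, as OpenCV has them. Camera axes: x right, y down, z forward; pixel columns grow to the right and rows downward; lengths in mm; the calibration is good to about 2 mm. A picture is of the moment at which its call begins.
- ticket.hand_in(): hands the job in; it is judged then, once.
The state is a dict: "time_s": time; "joints": joint angles; "joint_velocities": joint speeds; "joint_efforts": joint torques, N m; "tcp_pos": TCP position; "orientation": TCP orientation; "ft_force": force on the tool from outside, world axes, zero at the start; "moment": the same for the moment, N m; "width": finger opening in mm; "grasp_force": force on a finger pad.
Only numpy, scipy, OpenCV 4.12 (cv2) and the standard library are available. Lean on these libraries where they do the work, as an engineer would, in place of code of your own. Each camera call takes 0.05 s, during which the arm holds its last target. There are 200 camera calls.

## Working session

There is one attempt and no reset: what is moved stays moved. The work goes in short steps, Python scripts to look and compute and a shell command to move; the robot and the scene stay as the last step left them, time stands still between calls to the robot, and variables do not carry over. Pictures are saved under pics/ and viewed, at most 10 in all, crops included, and the job is handed in when it is done.

```bash
ls; mkdir -p pics; cat > h.py <<'E'
import numpy as np, cv2
from scipy.spatial.transform import Rotation as R
from workcell import read_state, viewer, ticket, r
def cam(n):
    f=viewer.grab_frame(n); f['R']=cv2.Rodrigues(np.array(f['rvec'],float))[0]; f['t']=np.array(f['tvec'],float).ravel(); return f
def rays(f,uv):
    uv=np.atleast_2d(np.array(uv,float)); d=np.c_[(uv[:,0]-f['cx'])/f['fx'],(uv[:,1]-f['cy'])/f['fy']]
    s=d.copy()
    for _ in range(20): s=d/(1+f['k1']*(s**2).sum(1,keepdims=True))
    return s
def plane(f,uv,z):
    s=rays(f,uv); D=np.c_[s,np.ones(len(s))]@f['R']; C=-f['R'].T@f['t']
    return C+D*((z-C[2])/D[:,2])[:,None]
def cloud(f):
    h,w=f['depth'].shape; u,v=np.meshgrid(np.arange(w),np.arange(h)); s=rays(f,np.c_[u.ravel(),v.ravel()])
    P=np.c_[s,np.ones(len(s))]*f['depth'].reshape(-1,1)
    return ((P-f['t'])@f['R']).reshape(h,w,3)
def save(n,im): cv2.imwrite('pics/'+n+'.png',im[...,::-1])
E
python3 - <<'E'
from h import *
for n in('scene','top'):
    f=cam(n); np.savez(n+'.npz',**f); save(n,f['color']); print(n,-f['R'].T@f['t'],f['fx'],f['k1'])
print(read_state())
E
```

```text
pics
scene [-132.46656979  819.65885875  884.87073298] 537.928757460084 -0.03912079757397417
top [ 449.76226132 -100.55328738 1102.02625321] 392.2879869638949 -0.011955144477746704
{'time_s': 0.1, 'joints': array([-1.23940584e+00,  3.53567494e-01,  1.63403633e+00,  2.30114037e-05,
        1.15520448e+00, -2.39092483e-03]), 'joint_velocities': array([ 0.00163242, -0.00286321,  0.00012147, -0.0005316 , -0.0004754 ,
       -0.00233277]), 'joint_efforts': array([ 2.65471353e-03, -5.94903803e+01, -3.34931016e+01,  7.01636123e-02,
        1.85372983e-02, -4.86394686e-05]), 'tcp_pos': array([ 204.63241617, -590.091141  ,  213.95591288]), 'orientation': array([ 9.86106630e-01,  1.66112444e-01, -8.91553108e-05, -6.01342838e-04]), 'ft_force': array([ 0.53792141, -0.30775067, -0.74053363]), 'moment': array([-0.04268922,  0.05666177, -0.0119557 ]), 'grasp_force': 0.0, 'width': 92.15071044292348}
```

View pics/top.png

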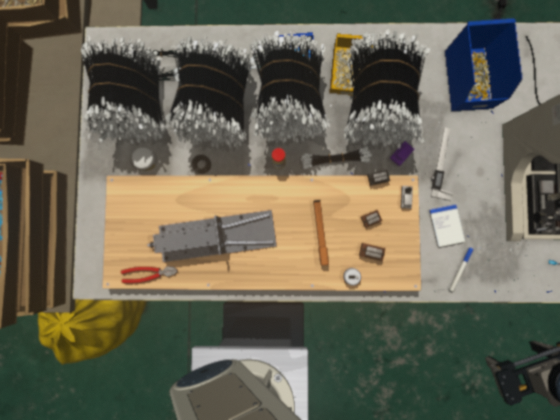

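View pics/scene.png

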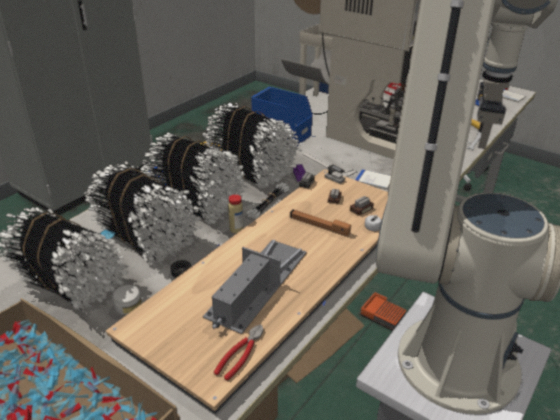

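Top view: dies at (378,178), (372,219) and (372,253); purple decoy (401,153); stick about (320,232); lane apron on its right side (245,232), tunnel to the left. Measuring all of these and enlarging.

```bash
python3 - <<'E'
from h import *
f=dict(np.load('top.npz')); P=cloud(f); np.save('P.npy',P)
z=P[...,2]; 
print('board z',np.median(z[270:285,200:300]), 'lane plate', z[228:236,255:262].mean())
m=((z>39)&(z<140)).astype(np.uint8); m[:176]=0;m[292:]=0;m[:,:106]=0;m[:,420:]=0
n,l,s,c=cv2.connectedComponentsWithStats(m)
for i in range(1,n):
    if s[i,4]<60: continue
    k=l==i; zm=np.percentile(z[k],95)
    uv=np.argwhere(k)[:,::-1]; q=P[k][:,:2].astype(np.float32); rc=cv2.minAreaRect(q)
    print(c[i].round(1),s[i,4],'zmax',zm.round(1),'rect',np.round(rc[0],1),np.round(rc[1],1),round(rc[2],1))
a=cv2.resize(f['color'][165:285,300:420],(480,480),interpolation=cv2.INTER_CUBIC)
b=cv2.resize(f['color'][200:280,145:285],(800,457),interpolation=cv2.INTER_CUBIC)
save('dies',a);save('lane',b)
E
```

```text
board z 36.04422840343494 lane plate 41.51492140932271
[377.7 179.8] 181 zmax 67.4 rect [ 606.3 -347.6] [57.  25.9] 87.2
[406.4 197. ] 253 zmax 61.2 rect [ 562.4 -423.4] [29.4 60.4] 86.1
[320.4 234. ] 504 zmax 68.9 rect [ 468.  -193.3] [172.5  26.4] 5.4
[214.  236.2] 4213 zmax 111.4 rect [454.9 103. ] [106.7 348.2] 7.3
[371.1 218.7] 236 zmax 63.3 rect [ 501.9 -326.8] [37.2 50. ] 22.6
[372.  251.2] 331 zmax 71.5 rect [ 417.8 -329.3] [66.3 37.6] 76.2
[146.9 272.9] 530 zmax 50.9 rect [356.7 271.9] [ 47.5 160.1] 9.5
[351.8 275.5] 249 zmax 63.9 rect [ 353.6 -273.3] [44.  43.2] 48.5
```

View pics/dies.png

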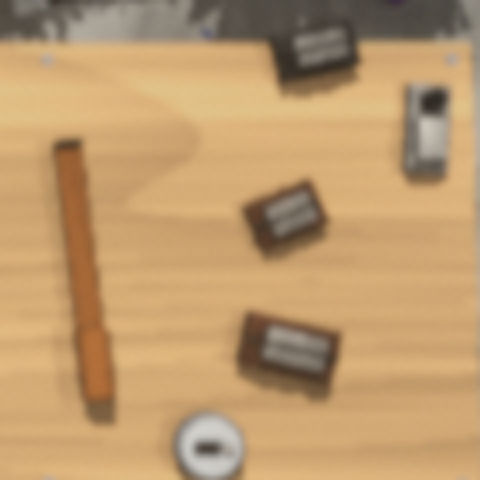

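View pics/lane.png

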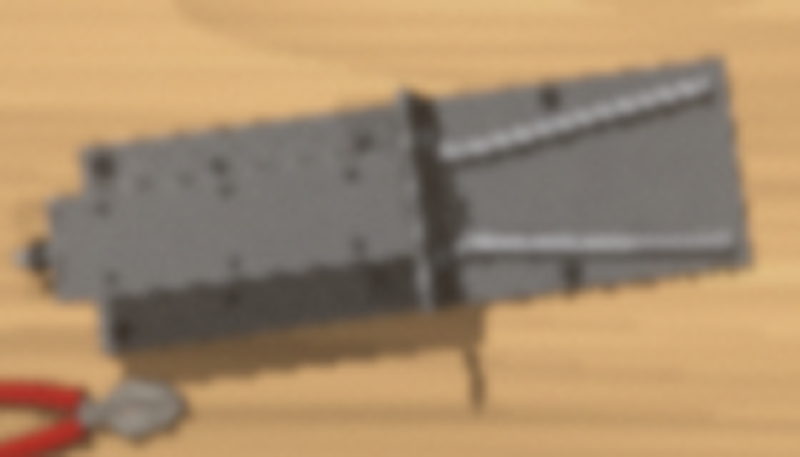

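Candidates: (372,251) brown, 66x37 mm, top 71.5 → die_a (largest, brown; the crop confirms it). (371,219) brown, small, low → die_c. (378,180) black → die_b. (401,153) is the purple decoy, not meant. Stick: dark tip at the top (317,201), handle at the bottom (323,258). Now I refine the poses.

```bash
cat > meas.py <<'E'
from h import *
def rect(f,m,z,box):
    x0,x1,y0,y1=box; k=np.zeros(m.shape,np.uint8); k[y0:y1,x0:x1]=m[y0:y1,x0:x1]
    k=cv2.morphologyEx(k,cv2.MORPH_OPEN,np.ones((2,2)))
    n,l,s,_=cv2.connectedComponentsWithStats(k); i=1+s[1:,4].argmax()
    uv=np.argwhere(l==i)[:,::-1]; q=plane(f,uv,z)[:,:2]; c=q.mean(0)
    rc=cv2.minAreaRect(q.astype(np.float32)); w,v=np.linalg.eigh(np.cov((q-c).T)); a=np.degrees(np.arctan2(v[1,1],v[0,1]))%180
    b=cv2.boxPoints(rc)
    return c.round(1),np.round(rc[0],1),np.round(rc[1],1),'pca',a.round(1),'rect',round(rc[2],1),len(q)
E
python3 - <<'E'
from meas import *
f=dict(np.load('top.npz')); P=np.load('P.npy'); hsv=cv2.cvtColor(f['color'],cv2.COLOR_RGB2HSV); H,S,V=[hsv[...,i].astype(int) for i in range(3)]
z=P[...,2]
print('die steel',rect(f,((S<70)&(V>110)).astype(np.uint8),69,(358,390,238,268)))
print('die base+',rect(f,(V<125).astype(np.uint8)|((S<70)&(V>100)).astype(np.uint8),60,(356,390,238,268)))
print('stick bar',rect(f,((z>40)&(z<62)).astype(np.uint8),55,(308,335,196,245)))
print('handle',rect(f,(z>62).astype(np.uint8),67,(308,335,196,275)))
print('stick all',rect(f,((V<175)&(S>60)).astype(np.uint8),60,(308,335,196,275)))
g=((S<60)&(V<190)).astype(np.uint8)
print('apron',rect(f,g,41,(232,285,205,260)))
print('lane plate all',rect(f,((S<60)).astype(np.uint8),41,(140,285,200,275)))
print('tunnel top', [ (lo,rect(f,((z>lo)).astype(np.uint8),lo+4,(140,285,200,275))) for lo in (75,95,107)])
# rails
m=((V>150)&(S<60)).astype(np.uint8); m[:, :226]=0; m[:,280:]=0; m[:205]=0; m[258:]=0
n,l,s,c=cv2.connectedComponentsWithStats(m)
for i in range(1,n):
    if s[i,4]>20:
        q=plane(f,np.argwhere(l==i)[:,::-1],51)[:,:2]; p=np.polyfit(q[:,1],q[:,0],1); print('rail',c[i],s[i,4],p,q[:,1].min(),q[:,1].max())
E
```

```text
die steel (array([ 415.1, -329. ]), array([ 414.7, -330. ]), array([38.1, 20.8]), 'pca', np.float64(79.5), 'rect', 76.1, 113)
die base+ (array([ 409.6, -326.9]), array([ 409.8, -325.8]), array([61.8, 40.6]), 'pca', np.float64(73.5), 'rect', 76.1, 338)
stick bar (array([ 491.2, -189.9]), array([ 491.7, -189.8]), array([119.2,  19. ]), 'pca', np.float64(6.6), 'rect', 6.5, 321)
handle (array([ 403.6, -200.3]), array([ 403. , -200.2]), array([47.2, 21.6]), 'pca', np.float64(6.9), 'rect', 6.0, 149)
stick all (array([ 459.7, -192.8]), array([ 459. , -193.5]), array([189.6,  24.7]), 'pca', np.float64(6.9), 'rect', 6.5, 574)
apron (array([467.5, -11.2]), array([468.1,  -8.9]), array([ 96.7, 118.9]), 'pca', np.float64(108.0), 'rect', 8.2, 1502)
lane plate all (array([454.5,  89.5]), array([453.9, 102.7]), array([ 99.5, 343.9]), 'pca', np.float64(97.8), 'rect', 7.5, 4135)
tunnel top [(75, (array([446.3, 150.8]), array([456. , 154.5]), array([ 99., 185.]), 'pca', np.float64(97.3), 'rect', 0.3, 1364)), (95, (array([446.3, 148. ]), array([444.5, 150.9]), array([ 98.8, 178.1]), 'pca', np.float64(97.5), 'rect', 8.6, 1323)), (107, (array([446.3, 147.3]), array([444.9, 151.8]), array([ 97.3, 167.9]), 'pca', np.float64(97.6), 'rect', 8.1, 1063))]
```

```bash
cat > go.py <<'E'
import sys
from h import *
# go.py x y z [angle of closing axis deg]: deltas in the tool axes as they stand
x,y,z=map(float,sys.argv[1:4]); s=read_state(); Rm=R.from_quat(s['orientation']).as_matrix()
d=Rm.T@(np.array([x,y,z])-s['tcp_pos']); a=np.degrees(np.arctan2(Rm[1,1],Rm[0,1]))
print('d tool',d.round(1),'closing',a.round(2),'tilt',np.degrees(Rm[:2,2]).round(2),'j6',s['joints'][5].round(2),'t',s['time_s'])
if len(sys.argv)>4:
    e=(float(sys.argv[4])-a+90)%180-90; print('rz tool',-np.radians(e).round(3))
E
python3 -m jog '{"motion": [[31.6,-19.7,0,0,0,0,92],[31.6,-19.7,0,0,0,0,92],[31.6,-19.7,0,0,0,0,92],[31.6,-19.7,0,0,0,0,92],[31.6,-19.7,0,0,0,0,92],[31.6,-19.7,0,0,0,0,92],[31.6,-19.7,0,0,0,0,92],[31.6,-19.7,0,0,0,0,92],[31.6,-19.7,0,0,0,0,92]]}'
python3 -m jog '{"motion": [[0,0,10,0,0,-0.125,70],[0,0,10,0,0,-0.125,70],[0,0,10,0,0,-0.125,70],[0,0,10,0,0,-0.125,70],[0,0,10,0,0,-0.125,70],[0,0,10,0,0,-0.125,70],[0,0,10,0,0,-0.125,70],[0,0,10,0,0,-0.125,70],[0,0,0,0,0,0,50],[0,0,0,0,0,0,50]]}'
python3 go.py 415 -329.5 56 -13.5
python3 - <<'E'
from meas import *
f=dict(np.load('top.npz')); hsv=cv2.cvtColor(f['color'],cv2.COLOR_RGB2HSV).astype(float); S=hsv[...,1]; V=hsv[...,2]
def edge(p,lo,hi,lvl): # first subpixel crossing
    for i in range(lo,hi):
        if (p[i]-lvl)*(p[i+1]-lvl)<=0: return i+(lvl-p[i])/(p[i+1]-p[i])
T=[];B=[]
for u in range(236,270):
    a=edge(S[:,u],203,235,60); b=edge(S[::-1,u],420-262,420-235,60)
    T.append((u,a)); B.append((u,419-b))
T=plane(f,T,41)[:,:2];B=plane(f,B,41)[:,:2]
for n,q in(('far',T),('near',B)):
    p=np.polyfit(q[:,1],q[:,0],1); res=q[:,0]-np.polyval(p,q[:,1]); k=abs(res)<1.5; p=np.polyfit(q[k,1],q[k,0],1); print(n,p,np.polyval(p,-40),k.sum(),abs(res).max())
# right end
E_=[]
for v in range(216,243):
    a=edge(S[v,::-1],559-285,559-255,60); E_.append((559-a,v))
q=plane(f,E_,41)[:,:2]; p=np.polyfit(q[:,0],q[:,1],1); print('end',p,np.polyval(p,470))
# rails: brightest rows
for u in range(228,276,4):
    up=V[207:230,u]; lo=V[232:252,u]; a=207+up.argmax(); b=232+lo.argmax()
    A=plane(f,[(u,a),(u,b)],51); print(u,a,b,up.max(),lo.max(),A[:,:2].round(1).tolist())
E
```

```text
time_s: 0.85
tcp_pos: [416.1, -328.1, 214.5]
orientation: [0.986, 0.166, -0.0, -0.0]
ft_force: [0.1, -0.6, 0.7]
width: 92.2
grasp_force: 0.0
time_s: 1.68
tcp_pos: [414.9, -329.5, 134.1]
orientation: [0.787, 0.617, -0.0, -0.001]
ft_force: [0.4, -0.2, -0.4]
width: 58.6
grasp_force: 0.0
d tool [-0.1  0.2 78.1] closing -13.81 tilt [-0.07  0.06] j6 -0.43 t 1.6833
rz tool -0.005
far [-1.46798988e-01  5.18642329e+02] 524.5142889528341 34 0.8128671606943954
near [-1.45236281e-01  4.21240713e+02] 427.0501641334293 34 1.3652708355460845
end [   0.14122725 -132.62103116] -66.24422261870073
228 207 242 218.0 157.0 [[534.5, 57.0], [440.4, 55.7]]
232 207 242 218.0 157.0 [[534.5, 46.1], [440.5, 44.9]]
236 210 242 218.0 151.0 [[526.4, 35.2], [440.5, 34.2]]
240 210 242 218.0 155.0 [[526.4, 24.4], [440.6, 23.4]]
244 210 242 218.0 154.0 [[526.4, 13.6], [440.6, 12.7]]
248 210 251 217.0 183.0 [[526.4, 2.8], [416.7, 1.8]]
252 210 251 216.0 185.0 [[526.5, -8.0], [416.8, -8.9]]
256 207 251 213.0 205.0 [[534.6, -18.7], [416.8, -19.6]]
260 207 251 212.0 211.0 [[534.6, -29.5], [416.8, -30.3]]
264 207 251 212.0 214.0 [[534.6, -40.3], [416.9, -41.0]]
268 207 250 211.0 215.0 [[534.6, -51.1], [419.6, -51.7]]
272 207 250 211.0 216.0 [[534.6, -61.8], [419.6, -62.3]]
```

```bash
python3 -m jog '{"motion": [[0,0,25,0,0,-0.005,50],[0,0,25,0,0,0,50],[0,0,15,0,0,0,50],[0,0,10,0,0,0,50],[0,0,3,0,0,0,50],[0,0,0,0,0,0,10],[0,0,0,0,0,0,10],[0,0,0,0,0,0,10],[0,0,0,0,0,0,10],[0,0,0,0,0,0,10],[0,0,0,0,0,0,10]]}' 25
python3 - <<'E'
from h import *
f=dict(np.load('top.npz'))
o=np.array([145,200]); 
c=lambda *p:o+np.array(p)/5.714-0.41
print('rails',plane(f,[c(440,155),c(712,80),c(462,245),c(735,238)],51)[:,:2].round(1))
print('plate top',plane(f,[c(405,92),c(425,305)],115)[:,:2].round(1))
E
```

```text
time_s: 2.6
tcp_pos: [416.2, -330.4, 57.5]
orientation: [0.784, 0.62, 0.0, 0.001]
ft_force: [0.5, -0.9, 7.1]
width: 21.6
grasp_force: 25.0
rails [[481.3  73.5]
 [516.9 -54.4]
 [439.2  62.6]
 [442.9 -65.5]]
plate top [[507.2  78.9]
 [413.5  68.6]]
```

```bash
python3 -m jog '{"motion": [[0,0,-10,0,0,0,10],[0,0,-20,0,0,0,10],[0,0,-15,0,0,-0.1,10],[0,0,0,0,0,-0.1,10],[0,0,0,0,0,-0.1,10],[0,0,0,0,0,-0.083,10],[0,0,0,0,0,0,10]]}'
python3 go.py 471.8 -10.6 104 8.3
```

```text
time_s: 3.18
tcp_pos: [415.0, -329.6, 102.0]
orientation: [0.65, 0.76, -0.0, -0.0]
ft_force: [-0.1, 1.3, -1.8]
width: 21.2
grasp_force: 25.0
d tool [306.4 105.3  -1.9] closing 8.87 tilt [-0.03  0.02] j6 -0.83 t 3.1833
rz tool 0.01
```

```bash
python3 -m jog '{"motion": [[30,10.5,0,0,0,0.01,10],[31,10.5,0,0,0,0,10],[31,10.5,0,0,0,0,10],[31,10.5,0,0,0,0,10],[31,10.5,0,0,0,0,10],[31,10.5,0,0,0,0,10],[31,10.5,0,0,0,0,10],[31,10.5,0,0,0,0,10],[31,10.5,0,0,0,0,10],[28,10.5,0,0,0,0,10],[0,0,0,0,0,0,10],[0,0,0,0,0,0,10]]}'
python3 go.py 471.8 -10.6 64.5 8.3
python3 - <<'E'
from h import *
for n in('top','scene'):
    f=cam(n); np.savez(n+'2.npz',**f)
    im=f['color'][200:280,145:285] if n=='top' else f['color'][180:340,190:330]
    save(n+'2',cv2.resize(im,None,fx=4,fy=4,interpolation=cv2.INTER_CUBIC))
E
```

```text
time_s: 4.18
tcp_pos: [475.9, -10.8, 101.7]
orientation: [0.655, 0.755, -0.0, -0.0]
ft_force: [-0.0, 0.1, -2.6]
width: 21.6
grasp_force: 25.0
d tool [ 0.7 -4.1 37.2] closing 8.11 tilt [-0.02 -0.  ] j6 -0.17 t 4.1833
rz tool -0.003
```

View pics/scene2.png

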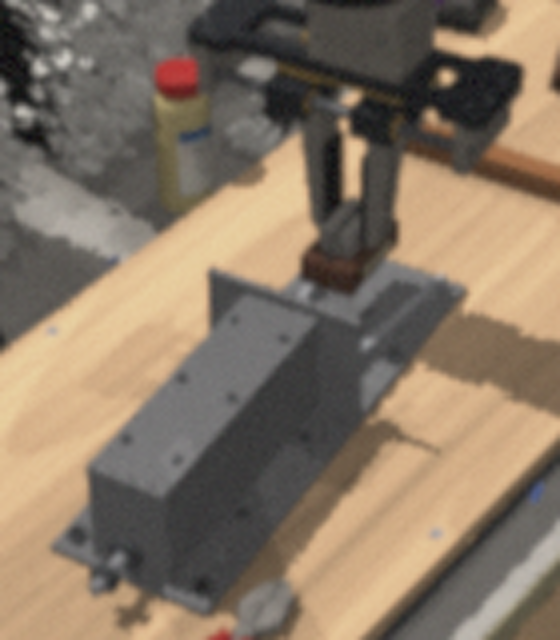

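The scene crop shows the die held upright over the apron at crop (345,260), with the stick behind and the mouth in front. I correct sideways by 4 mm and set it down.

```bash
python3 -m jog '{"motion": [[0.7,-4.1,10,0,0,-0.003,10],[0,0,12,0,0,0,10],[0,0,8,0,0,0,10],[0,0,4,0,0,0,10],[0,0,2,0,0,0,10],[0,0,1,0,0,0,10],[0,0,0,0,0,0,10]]}'
python3 go.py 471.8 -10.6 64 8.3
```

```text
time_s: 4.87
tcp_pos: [472.0, -12.2, 64.7]
orientation: [0.655, 0.756, 0.0, 0.0]
ft_force: [-0.7, -0.3, -2.9]
width: 21.0
grasp_force: 25.0
d tool [1.6 0.  0.7] closing 8.21 tilt [ 0. -0.] j6 -0.17 t 4.8667
rz tool -0.001
```

```bash
python3 -m jog '{"motion": [[0,0,1,0,0,0,10],[0,0,0.5,0,0,0,10],[0,0,0.5,0,0,0,10]]}'
```

```text
time_s: 5.12
tcp_pos: [472.3, -12.0, 63.5]
orientation: [0.654, 0.756, 0.0, 0.0]
ft_force: [-5.7, -0.8, 17.1]
width: 21.3
grasp_force: 25.0
```

```bash
python3 -m jog '{"motion": [[0,0,-0.7,0,0,0,10],[0,0,0,0,0,0,50],[0,0,0,0,0,0,50],[0,0,0,0,0,0,50],[0,0,0,0,0,0,50],[0,0,-20,0,0,0,50],[0,0,-30,0,0,0,50],[0,0,-40,0,0,0,50],[-41,0,-20,0,0,0,60],[-41,0,0,0,0,0,60],[-41,0,0,0,0,0,60]]}'
python3 go.py 403.5 -200.2 150 96.6
python3 - <<'E'
from meas import *
for n in('top','scene'):
    f=cam(n); np.savez(n+'3.npz',**f)
    if n=='top':
        save('top3',cv2.resize(f['color'][200:270,200:290],None,fx=8,fy=8,interpolation=cv2.INTER_CUBIC)); hsv=cv2.cvtColor(f['color'],cv2.COLOR_RGB2HSV).astype(int);P=cloud(f);z=P[...,2]
        print('die hi',rect(f,((z>52)).astype(np.uint8),60,(230,285,212,250)))
        print('die top',rect(f,((z>64)).astype(np.uint8),75,(230,285,212,250)), np.percentile(z[212:250,240:262],99))
E
```

```text
time_s: 6.03
tcp_pos: [490.3, -131.3, 173.6]
orientation: [0.654, 0.757, 0.001, 0.002]
ft_force: [0.4, 0.5, 0.3]
width: 59.9
grasp_force: 0.0
d tool [-55.5 -96.   23.3] closing 8.39 tilt [ 0.23 -0.06] j6 -0.41 t 6.0333
rz tool -1.54
die hi (array([471.4, -43.3]), array([468.8, -38.4]), array([ 98.1, 117. ]), 'pca', np.float64(124.1), 'rect', 0.1, 1145)
die top (array([471.6, -48.7]), array([468.5, -43.3]), array([ 96.7, 107.4]), 'pca', np.float64(132.7), 'rect', 0.1, 1044) 630.2119713932511
```

View pics/top3.png

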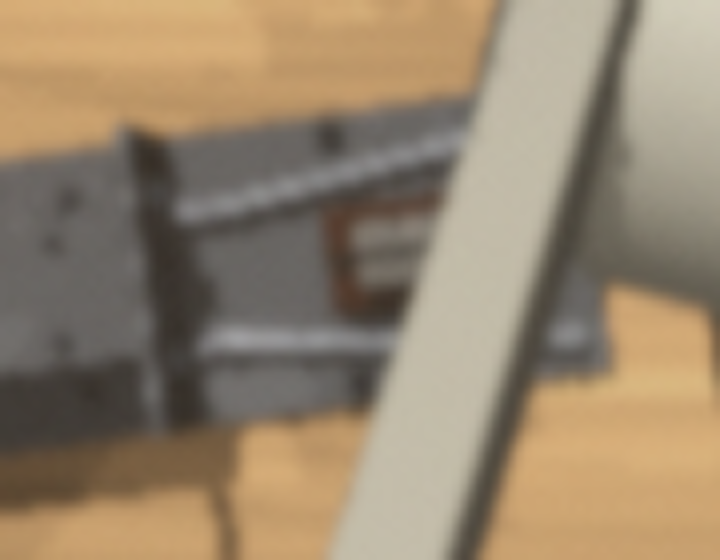

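```bash
python3 -m jog '{"motion": [[-18.5,-32,0,0,0,0,60],[-18.5,-32,0,0,0,0,60],[-18.5,-32,0,0,0,0,60],[0,0,5,0,0,0.123,60],[0,0,5,0,0,0.123,60],[0,0,5,0,0,0.123,60],[0,0,5,0,0,0.123,60],[0,0,5,0,0,0.123,60],[0,0,5,0,0,0.123,60],[0,0,5,0,0,0.123,60],[0,0,5,0,0,0.123,60],[0,0,5,0,0,0.123,60]]}'
python3 -m jog '{"motion": [[0,0,5,0,0,0.123,60],[0,0,5,0,0,0.123,60],[0,0,5,0,0,0.123,50],[0,0,5,0,0,0.123,50],[0,0,0,0,0,0,50]]}'
python3 go.py 403.5 -200.2 45 96.6
```

```text
time_s: 7.13
tcp_pos: [401.8, -198.2, 126.1]
orientation: [0.955, 0.296, -0.0, -0.0]
ft_force: [-0.2, -0.4, 0.2]
width: 60.2
grasp_force: 0.0
time_s: 7.55
tcp_pos: [401.3, -198.0, 105.7]
orientation: [0.998, 0.055, -0.001, -0.001]
ft_force: [-0.8, -0.2, -0.3]
width: 49.7
grasp_force: 0.0
d tool [ 2.   2.5 60.7] closing -83.68 tilt [-0.09  0.06] j6 1.0 t 7.55
rz tool -0.005
```

```bash
python3 -m jog '{"motion": [[2,2.5,0,0,0,0,50],[0,0,25,0,0,0,50],[0,0,20,0,0,0,50],[0,0,10,0,0,0,50],[0,0,5.5,0,0,0,50],[0,0,0,0,0,0,50]]}'
python3 -m jog '{"motion": [[0,0,0,0,0,0,10],[0,0,0,0,0,0,10],[0,0,0,0,0,0,10],[0,0,0,0,0,0,10],[0,0,0,0,0,0,10],[0,0,0,0,0,0,10]]}' 40
python3 go.py 403.5 -200.2 45 96.6
```

```text
time_s: 8.05
tcp_pos: [403.9, -200.8, 45.4]
orientation: [0.998, 0.059, -0.001, -0.0]
ft_force: [-0.3, -0.3, 0.3]
width: 49.9
grasp_force: 0.0
time_s: 8.55
tcp_pos: [404.6, -201.2, 46.6]
orientation: [0.998, 0.058, 0.0, 0.0]
ft_force: [-0.4, 1.8, 7.1]
width: 21.4
grasp_force: 40.0
d tool [-1.  -1.1  1.6] closing -83.36 tilt [ 0.04 -0.02] j6 0.99 t 8.55
rz tool 0.001
```

```bash
python3 -m jog '{"motion": [[0,0,-20,0,0,0,10],[0,0,-30,0,0,0,10],[0,0,-10,0,0,-0.123,10],[0,0,0,0,0,-0.123,10],[0,0,0,0,0,-0.123,10],[0,0,0,0,0,-0.123,10],[0,0,0,0,0,-0.123,10],[0,0,0,0,0,-0.123,10],[0,0,0,0,0,-0.123,10],[0,0,0,0,0,-0.123,10],[0,0,0,0,0,-0.123,10],[0,0,0,0,0,-0.123,10]]}'
python3 -m jog '{"motion": [[0,0,0,0,0,-0.123,10],[0,0,0,0,0,-0.123,10],[0,0,0,0,0,-0.123,10],[0,0,0,0,0,0,10]]}'
python3 go.py 500.2 -205.5 56 8.3
```

```text
time_s: 9.55
tcp_pos: [404.0, -201.0, 106.0]
orientation: [0.78, 0.626, -0.0, -0.0]
ft_force: [0.2, 0.7, -1.5]
width: 21.5
grasp_force: 40.0
time_s: 9.88
tcp_pos: [404.1, -201.0, 106.0]
orientation: [0.652, 0.758, -0.0, -0.0]
ft_force: [0.4, -0.3, -2.6]
width: 21.6
grasp_force: 40.0
d tool [-18.8  94.4  50. ] closing 8.59 tilt [-0.01 -0.  ] j6 -0.61 t 9.8833
rz tool 0.005
```

```bash
python3 -m jog '{"motion": [[-6.3,31.5,0,0,0,0.005,10],[-6.3,31.5,0,0,0,0,10],[-6.2,31.4,0,0,0,0,10],[0,0,20,0,0,0,10],[0,0,15,0,0,0,10],[0,0,0,0,0,0,10]]}'
python3 go.py 500.2 -205.5 56 8.3
cat > view.py <<'E'
import sys
from meas import *
t=sys.argv[1]; f=cam('top'); np.savez('t'+t+'.npz',**f); g=cam('scene'); np.savez('s'+t+'.npz',**g)
a=cv2.resize(f['color'][195:275,140:360],(800,291),interpolation=cv2.INTER_CUBIC)
b=cv2.resize(g['color'][150:345,190:400],(800,743),interpolation=cv2.INTER_CUBIC)[:, :][:743]
b=cv2.resize(b,(330,306)); c=np.zeros((306,800,3),np.uint8); c[:,:330]=b
save('v'+t,np.vstack([a,c]))
E
python3 view.py 4
```

```text
time_s: 10.38
tcp_pos: [498.8, -205.6, 68.4]
orientation: [0.658, 0.753, -0.001, -0.002]
ft_force: [-0.7, 0.5, -2.2]
width: 21.5
grasp_force: 40.0
d tool [-0.2  1.5 12.4] closing 7.76 tilt [-0.24  0.1 ] j6 -0.53 t 10.3833
rz tool -0.009
```

View pics/v4.png

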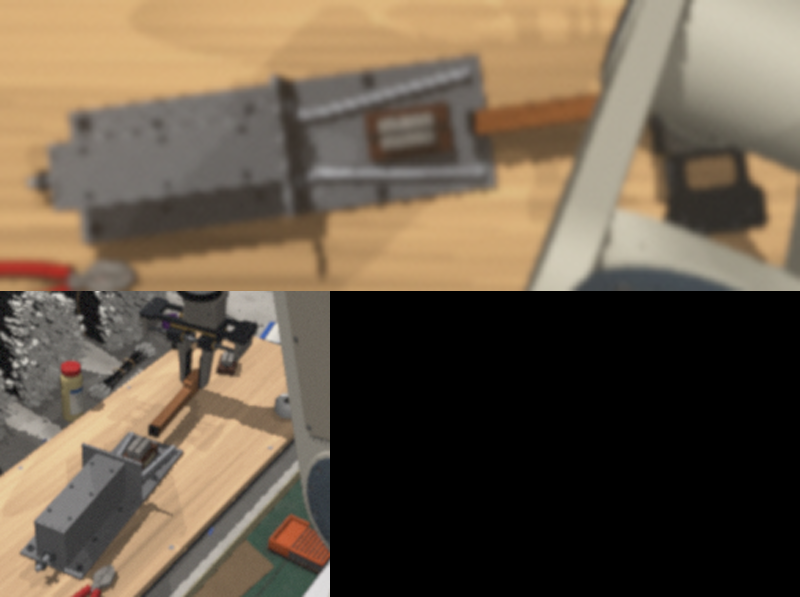

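The top crop shows the die aligned between the rails at (410,133), with the stick tip at (475,120) just behind it, slightly towards the far side. I measure both.

```bash
python3 - <<'E'
from meas import *
f=dict(np.load('t4.npz')); hsv=cv2.cvtColor(f['color'],cv2.COLOR_RGB2HSV).astype(int);P=cloud(f);z=P[...,2];H,S,V=[hsv[...,i] for i in range(3)]
o=np.array([459.5,73.5]);a=np.radians(98.3);ex=np.array([np.cos(a),np.sin(a)]);ey=np.array([-ex[1],ex[0]])
L=lambda p:np.round([(np.array(p)-o)@ex,(np.array(p)-o)@ey],1)
d=rect(f,((S<70)&(V>110)).astype(np.uint8),75,(240,266,222,240)); print('steel',d,L(d[1]))
d=rect(f,((z>53)&(z<90)).astype(np.uint8),64,(238,267,218,245)); print('die',d,L(d[1]))
k=np.zeros(z.shape,bool);k[215:240,268:305]=1;k&=(z>55)&(z<85)
q=P[k];print('stick z by lane x'); l=np.array([L(p[:2]) for p in q])
for s in range(-215,-110,15):
    m=(l[:,0]>s)&(l[:,0]<s+15)
    if m.sum()>3: print(s,m.sum(),q[m,2].mean().round(1),l[m,1].mean().round(1),l[m,0].max())
E
```

```text
steel (array([474.4,  -9.7]), array([474.3,  -9.5]), array([ 7.4, 34.9]), 'pca', np.float64(98.7), 'rect', 8.3, 41) [-84.3  -2.7]
die (array([466.4, -11.8]), array([466.5, -11.9]), array([35.5, 61.7]), 'pca', np.float64(97.6), 'rect', 8.3, 317) [-85.5   5.4]
stick z by lane x
-215 41 77.1 3.8 -200.1
-200 40 76.3 3.5 -185.3
-185 40 76.6 3.3 -170.2
-170 40 77.2 2.8 -155.4
-155 40 77.1 3.1 -140.3
-140 35 77.1 3.2 -127.0
```

```bash
cat > st.py <<'E'
import sys
from h import *
o=np.array([459.5,73.5]);a=np.radians(98.3);ex=np.array([np.cos(a),np.sin(a)]);ey=np.array([-ex[1],ex[0]])
s=read_state(); p=s['tcp_pos'];F=s['ft_force']; f=-F[:2]@ex
print('lane x %.1f y %.1f z %.1f push %.1f side %.1f Fz %.1f w %.1f t %.2f'%((p[:2]-o)@ex,(p[:2]-o)@ey,p[2],f,-F[:2]@ey,F[2],s['width'],s['time_s']))
sys.exit(len(sys.argv)>1 and f>float(sys.argv[1]))
E
python3 -m jog '{"motion": [[0,1.5,6,0,0,-0.009,10],[0,0,4,0,0,0,10],[0,0,2.4,0,0,0,10],[0,0,0,0,0,0,10]]}' >/dev/null; python3 st.py
python3 -m jog '{"motion": [[4,0,0,0,0,0,10],[4,0,0,0,0,0,10],[4,0,0,0,0,0,10],[4,0,0,0,0,0,10],[4,0,0,0,0,0,10]]}' >/dev/null; python3 st.py
python3 -m jog '{"motion": [[5,0,0,0,0,0,10],[5,0,0,0,0,0,10],[5,0,0,0,0,0,10],[5,0,0,0,0,0,10]]}' >/dev/null; python3 st.py; python3 go.py 500 -200 50 8.3
```

```text
lane x -282.9 y -1.3 z 58.5 push 0.8 side 0.3 Fz -1.8 w 21.5 t 10.82
lane x -262.7 y -1.7 z 58.9 push 2.0 side 0.9 Fz -0.7 w 21.9 t 11.23
lane x -242.4 y -1.4 z 58.7 push 2.4 side -0.5 Fz -0.7 w 21.6 t 11.57
d tool [-34.   -0.9   8.7] closing 8.48 tilt [ 0. -0.] j6 -0.47 t 11.5667
rz tool 0.003
```

```bash
python3 -m jog '{"motion": [[5,-0.5,1.5,0,0,0,10],[5,-0.5,1,0,0,0,10],[5,0,0,0,0,0,10],[5,0,0,0,0,0,10],[0,0,0,0,0,0,10]]}' >/dev/null; python3 st.py 10 &&
python3 -m jog '{"motion": [[4,0,0,0,0,0,10],[4,0,0,0,0,0,10],[4,0,0,0,0,0,10],[4,0,0,0,0,0,10]]}' >/dev/null && python3 st.py 10 &&
python3 -m jog '{"motion": [[4,0,0,0,0,0,10],[4,0,0,0,0,0,10],[4,0,0,0,0,0,10],[4,0,0,0,0,0,10]]}' >/dev/null && python3 st.py 10
```

```text
lane x -221.8 y 0.0 z 56.0 push -0.5 side -0.7 Fz -1.3 w 21.4 t 11.98False
```

```bash
sed -i 's/sys.exit(\(.*\))$/sys.exit(int(bool(\1)))/' st.py
python3 -m jog '{"motion": [[4,0,0,0,0,0,10],[4,0,0,0,0,0,10],[4,0,0,0,0,0,10],[4,0,0,0,0,0,10]]}' >/dev/null && python3 st.py 10 &&
python3 -m jog '{"motion": [[4,0,0,0,0,0,10],[4,0,0,0,0,0,10],[4,0,0,0,0,0,10],[4,0,0,0,0,0,10]]}' >/dev/null && python3 st.py 10
python3 view.py 5
```

```text
lane x -206.8 y -0.3 z 56.1 push 4.1 side -0.5 Fz -1.8 w 21.5 t 12.32
lane x -190.7 y -0.3 z 56.2 push 6.9 side 0.5 Fz -1.0 w 21.6 t 12.65
```

View pics/v5.png

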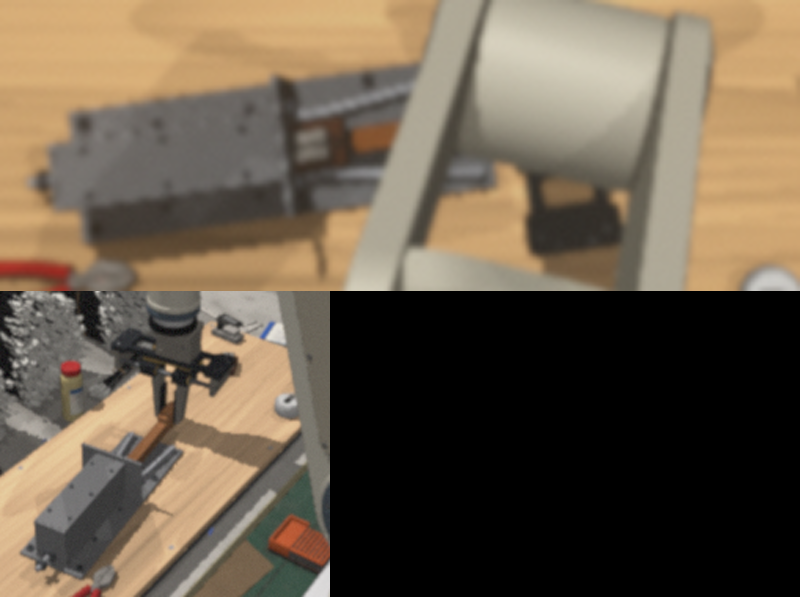

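The top crop shows the die squarely entering the mouth (front at about (290,145)), with the stick directly behind it at (350,137). I go on in small guarded steps.

```bash

python3 -m jog '{"motion": [[4,0,0,0,0,0,10],[4,0,0,0,0,0,10],[4,0,0,0,0,0,10],[4,0,0,0,0,0,10]]}' >/dev/null && python3 st.py 11 &&
python3 -m jog '{"motion": [[4,0,0,0,0,0,10],[4,0,0,0,0,0,10],[4,0,0,0,0,0,10],[4,0,0,0,0,0,10]]}' >/dev/null && python3 st.py 11 &&
python3 -m jog '{"motion": [[4,0,0,0,0,0,10],[4,0,0,0,0,0,10],[4,0,0,0,0,0,10],[4,0,0,0,0,0,10]]}' >/dev/null && python3 st.py 11 &&
python3 -m jog '{"motion": [[4,0,0,0,0,0,10],[4,0,0,0,0,0,10],[4,0,0,0,0,0,10],[4,0,0,0,0,0,10]]}' >/dev/null && python3 st.py 11
```

```text
lane x -175.2 y -0.4 z 56.3 push 5.2 side 1.2 Fz -0.9 w 21.5 t 13.08
lane x -159.0 y -0.2 z 56.2 push 4.0 side 0.0 Fz -1.9 w 21.6 t 13.42
lane x -142.5 y 0.0 z 56.1 push 3.1 side -0.3 Fz -0.9 w 21.4 t 13.75
lane x -126.5 y 0.0 z 56.1 push 4.2 side 0.5 Fz -0.9 w 21.1 t 14.08
```

```bash

python3 -m jog '{"motion": [[2.5,0,0,0,0,0,10],[2.5,0,0,0,0,0,10],[2.5,0,0,0,0,0,10],[2.5,0,0,0,0,0,10]]}' >/dev/null && python3 st.py 8 &&
python3 -m jog '{"motion": [[1.5,0,0,0,0,0,10],[1.5,0,0,0,0,0,10],[1,0,0,0,0,0,10]]}' >/dev/null && python3 st.py 8 &&
python3 -m jog '{"motion": [[1,0,0,0,0,0,10],[1,0,0,0,0,0,10],[1,0,0,0,0,0,10]]}' >/dev/null && python3 st.py 8 &&
python3 -m jog '{"motion": [[1,0,0,0,0,0,10],[1,0,0,0,0,0,10],[1,0,0,0,0,0,10]]}' >/dev/null && python3 st.py 8 &&
python3 -m jog '{"motion": [[1,0,0,0,0,0,10],[1,0,0,0,0,0,10],[1,0,0,0,0,0,10]]}' >/dev/null && python3 st.py 8 &&
python3 -m jog '{"motion": [[1,0,0,0,0,0,10],[1,0,0,0,0,0,10],[1,0,0,0,0,0,10]]}' >/dev/null && python3 st.py 8 &&
python3 -m jog '{"motion": [[1,0,0,0,0,0,10],[1,0,0,0,0,0,10],[1,0,0,0,0,0,10]]}' >/dev/null && python3 st.py 8 &&
python3 -m jog '{"motion": [[1,0,0,0,0,0,10],[1,0,0,0,0,0,10],[1,0,0,0,0,0,10]]}' >/dev/null && python3 st.py 8
```

```text
lane x -116.6 y 0.2 z 56.1 push 6.2 side 0.4 Fz -0.8 w 21.6 t 14.42
lane x -112.8 y 0.0 z 56.1 push 3.7 side 0.4 Fz -1.2 w 21.8 t 14.67
lane x -109.9 y 0.1 z 56.1 push 3.6 side 0.1 Fz -1.5 w 21.5 t 14.92
lane x -106.9 y 0.1 z 56.1 push 3.9 side -0.4 Fz -1.8 w 21.6 t 15.17
lane x -104.1 y -0.0 z 56.2 push 8.0 side -0.3 Fz -0.2 w 21.8 t 15.42
lane x -102.1 y -0.4 z 56.4 push 15.6 side -1.0 Fz -0.0 w 21.8 t 15.67
```

Contact with the rubber: the force climbs about 3.8 N/mm, so the die is home at about 113 mm. I back off slowly so the rubber relaxes without throwing the die, then withdraw.

```bash

python3 -m jog '{"motion": [[-0.5,0,0,0,0,0,10],[-0.5,0,0,0,0,0,10],[-0.5,0,0,0,0,0,10],[-0.5,0,0,0,0,0,10],[-0.5,0,0,0,0,0,10],[-0.5,0,0,0,0,0,10]]}' >/dev/null; python3 st.py
python3 -m jog '{"motion": [[-0.5,0,0,0,0,0,10],[-0.5,0,0,0,0,0,10],[-0.5,0,0,0,0,0,10],[-0.5,0,0,0,0,0,10],[-1,0,0,0,0,0,10],[-2,0,0,0,0,0,10],[-3,0,0,0,0,0,10]]}' >/dev/null; python3 st.py
python3 -m jog '{"motion": [[-5,0,0,0,0,0,10],[-5,0,0,0,0,0,10],[-5,0,0,0,0,0,10],[-5,0,0,0,0,0,10],[-6,0,0,0,0,0,10],[-6,0,0,0,0,0,10],[-6,0,0,0,0,0,10],[-6,0,0,0,0,0,10],[-6,0,0,0,0,0,10],[-6,0,0,0,0,0,10]]}' >/dev/null; python3 st.py
```

```text
lane x -103.7 y 0.3 z 56.0 push 1.6 side 0.2 Fz -2.8 w 21.7 t 16.17
lane x -111.9 y 0.2 z 56.1 push -1.8 side 0.2 Fz -5.7 w 22.0 t 16.75
lane x -168.6 y -0.2 z 56.2 push -0.2 side 0.4 Fz -2.5 w 21.6 t 17.58
```

```bash

python3 -m jog '{"motion": [[-12,0,0,0,0,0,10],[-12,0,0,0,0,0,10],[-12,0,0,0,0,0,10],[-12,0,0,0,0,0,10],[-12,0,0,0,0,0,10],[-12,0,0,0,0,0,10],[-12,0,0,0,0,0,10],[-12,0,0,0,0,0,10],[-12,0,0,0,0,0,10],[-12,0,0,0,0,0,10],[0,0,-20,0,0,0,10]]}' >/dev/null; python3 st.py; python3 go.py 445 -270 46 8.3; python3 view.py 6
```

```text
lane x -289.2 y 1.1 z 73.7 push -0.4 side -1.2 Fz -1.7 w 21.6 t 18.50
d tool [-48.5 -62.9  27.9] closing 8.43 tilt [-0.22  0.07] j6 -0.55 t 18.5
rz tool 0.002
```

View pics/v6.png

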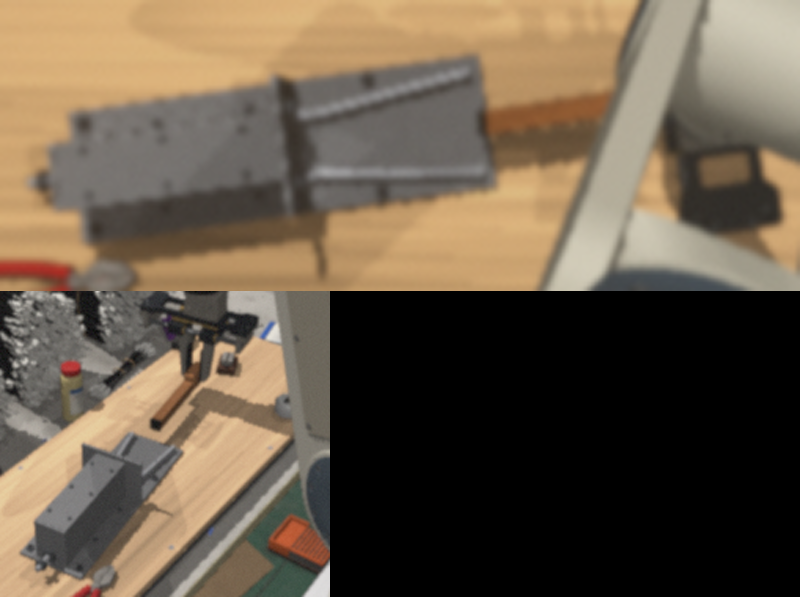

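The apron is empty and the die is inside; the stick is out, with its tip at (487,120). Now I lay it down on the free board area.

```bash

python3 -m jog '{"motion": [[-16,-21,0,0,0,0,10],[-16,-21,0,0,0,0,10],[-16.5,-21,0,0,0,0,10],[0,0,10,0,0,0,10],[0,0,8,0,0,0,10],[0,0,4,0,0,0,10],[0,0,2,0,0,0,10],[0,0,1,0,0,0,10],[0,0,1,0,0,0,10],[0,0,0,0,0,0,10]]}' >/dev/null; python3 st.py; python3 go.py 445 -270 46 8.3
```

```text
lane x -336.3 y 61.8 z 50.0 push -0.5 side -0.1 Fz -1.5 w 21.4 t 19.43
d tool [-1.5 -2.1  4. ] closing 8.54 tilt [0. 0.] j6 -0.69 t 19.4333
rz tool 0.004
```

```bash

python3 -m jog '{"motion": [[0,0,1,0,0,0,10],[0,0,1,0,0,0,10],[0,0,1,0,0,0,10],[0,0,0,0,0,0,10]]}' >/dev/null; python3 st.py 100; [ 1 ] && python3 -m jog '{"motion": [[0,0,0.5,0,0,0,10],[0,0,0,0,0,0,10]]}' >/dev/null; python3 st.py
```

```text
lane x -336.8 y 62.1 z 47.3 push 0.6 side 0.2 Fz 1.3 w 21.6 t 19.77
lane x -336.9 y 62.1 z 46.9 push 0.6 side 0.6 Fz 1.9 w 21.6 t 19.93
```

```bash

python3 -m jog '{"motion": [[0,0,0,0,0,0,30],[0,0,0,0,0,0,40],[0,0,0,0,0,0,40],[0,0,0,0,0,0,40],[0,0,-15,0,0,0,40],[0,0,-30,0,0,0,40],[0,0,-40,0,0,0,40],[0,0,-40,0,0,0,40],[-30,0,-20,0,0,0,40],[-40,0,0,0,0,0,40],[-40,0,0,0,0,0,40],[-40,0,0,0,0,0,40]]}'
python3 -m jog '{"motion": [[-40,0,0,0,0,0,40],[-40,0,0,0,0,0,40],[-40,0,0,0,0,0,40],[0,0,0,0,0,0,40]]}'
python3 - <<'E'
from meas import *
f=cam('top'); P=cloud(f); z=P[...,2]; save('fin',f['color'])
m=((z>42)&(z<140)).astype(np.uint8); m[:176]=0;m[292:]=0;m[:,:106]=0;m[:,420:]=0
n,l,s,c=cv2.connectedComponentsWithStats(m)
for i in range(1,n):
    if s[i,4]<60: continue
    k=l==i; rc=cv2.minAreaRect(P[k][:,:2].astype(np.float32))
    print(c[i].round(1),s[i,4],'zmax',np.percentile(z[k],95).round(1),np.round(rc[0],1),np.round(rc[1],1),round(rc[2],1))
E
```

```text
time_s: 20.93
tcp_pos: [468.9, -418.7, 192.7]
orientation: [0.653, 0.758, -0.0, 0.001]
ft_force: [-0.1, 0.5, 0.7]
width: 40.1
grasp_force: 0.0
time_s: 21.27
tcp_pos: [486.2, -542.0, 190.7]
orientation: [0.654, 0.757, -0.001, 0.001]
ft_force: [-0.3, 1.2, -0.1]
width: 39.8
grasp_force: 0.0
[377.9 179.7] 173 zmax 67.4 [ 606.5 -348.6] [24.9 56.7] 0.2
[406.7 197. ] 241 zmax 61.7 [ 562.6 -423.8] [29.2 60.3] 87.8
[207.  236.9] 3127 zmax 112.0 [454.3 102. ] [ 99.6 340.3] 8.2
[371.1 218.6] 234 zmax 63.5 [ 504.2 -327.5] [33.8 48.5] 23.0
[326.5 244.4] 491 zmax 68.8 [ 434.4 -202.8] [ 22.  175.3] 8.5
[146.6 272.8] 461 zmax 51.0 [358.4 271. ] [ 43.2 151.3] 9.2
[351.9 275.7] 244 zmax 64.9 [ 353.5 -272.4] [43.8 42.7] 1.6
```

View pics/fin.png

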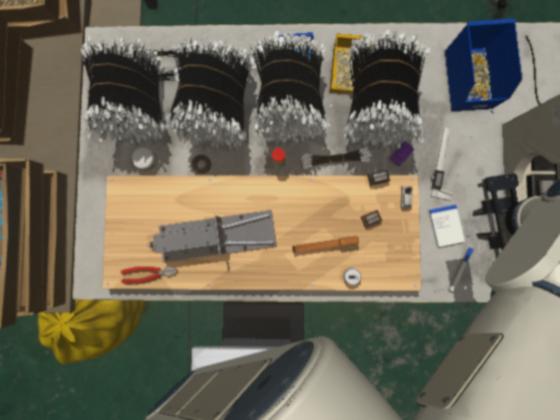

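The stick lies flat at (326,244), clear of the lane. The other dies haven't moved, at (378,180) and (371,219), and the apron is empty. Handing in.

```bash
python3 -c "
from workcell import ticket; print(ticket.hand_in())"
```

```text
the job is handed in; nothing more can be done
None
```

I pushed die_a through the flap until it met the stop's rubber (about 113 mm into the lane, judged by push force), laid the stick flat on the board clear of the lane, left the other two dies in place, and handed the job in at about 21 s; I did not see the switch or the closed flap directly.

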